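Put the label printer back to work after a roll change

ROBOT

A 6-joint arm with a two-finger parallel gripper is mounted at the origin on the work surface. World frame = base frame: x ahead of the robot, y to its left, z up, the work surface at z = 0. Lengths are in m, angles in rad, forces in N, time in s.
With the tool pointing down it reaches from about 0.275 to 0.825 m from the base axis. Payload 4.9 kg.
Tool frame: the origin (TCP) lies at the very end of the fingers, on their centre line; the grasp point (between the pads) lies hold_point_z behind it (hold_point_z is the distance from the TCP to the grasp point, in m); z points along the fingers, x is the direction in which the jaws open and shut, and the axes are right-handed (so a half turn about z gives the same grasp; the last joint's range is limited). The gripper opens to 85 mm and grips with 20 to 120 N. Pads are 22 mm wide; open, the fingers measure 114 mm over their backs; the gripper's body (76 mm by 85 mm) begins 54 mm behind the grasp point. The pads swing forward as they close: fully open they stand 13 mm farther back than shut.
Start: joints at [1.049, 0.326, -0.193, 1.052, 0, 1.437], TCP at [0.208, 0.509, 0.231] pointing down, gripper open.
Joint ranges: [-2.65, 2.65], [-0.97, 1.79], [-1.3, 1.35], [-1.93, 2.1], [-1.47, 1.37], [-3.14, 3.14]. Speed limits (rad/s): [2.57, 2.57, 3.14, 3.14, 3.14, 3.14].

INTERFACE

Orientations are given as a unit quaternion [x, y, z, w].
In Python, from station import * gives the robot as it stands. The module is installed in compiled form; this text tells all that it offers.
- The arm moves only by the tool apply_moves, never from a script. Its argument "motion" is a list of rows, each an object of numbers: "tx", "ty", "tz": the shift along the tool's x, y, z normalised to -1 to 1, where 1 is 0.04 m; "roll": the turn about the tool's z normalised to -1 to 1, where 1 is 360 degrees. In form: [{"tx": .., "ty": .., "tz": .., "roll": ..}, ...]. A call has exactly 8 rows; each row shifts and turns the pose as measured when the row begins, along the tool's axes as they then stand; what a row does not reach is not made up. A row lasts 1/8 s, in which the tool goes at most 62.5 mm and 10.7 degrees, less where a joint would pass 70% of its speed; a pose out of reach is approached as far as the arm can. A call with a number of a shift or a turn outside -1 to 1 is refused whole. A call with a gripper value outside its range is refused whole. "claw" is the closure in counts, from 0 (fully open) to 255 (shut), set as the call begins (left out, the last holds). The fingers move at their own pace and stop on an object; "force" is the grip in N (left out, the last holds). Time passes only in rows, so rows that do not move let the fingers close, or fill a call up. It gives the time, the measured TCP pose, the force and the opening at its end, in the units of the state.
- get_state(): the state, without advancing time (a new reading comes with each control period).
- get_image(name): name is "side" or "top" or "wrist"; returns the picture (384x512x3 uint8, red, green, blue); there is no depth.
- calibration(name): a dict with "intrinsics" (3x3 intrinsics, pixels), "R" (3x3) and "t" (3): a world point X has camera coordinates R X + t. Camera axes: x right, y down, z forward; pixel columns grow to the right and rows downward; lengths in m; the calibration is good to about 2 mm. The wrist camera is an equidistant fisheye: a pixel r from the principal point sees the ray r / f radians off the axis. A picture is of the moment at which its call begins: read the wrist's pose just before it. calibration takes no time and is no camera call; for the wrist camera it gives the pose at the moment of the call.
- close_job(): hands the job in, once; it reports no verdict.
The state is a dict: "t": time; "joint_pos": joint angles; "joint_velocities": joint speeds; "joint_torque": joint torques, N m; "tcp_pos": TCP position; "tcp_rot": TCP orientation; "contact_force": force on the tool from outside, world axes, zero at the start; "ft_torque": the same for the moment, N m; "gripper_width": finger opening in m.
Only numpy, scipy, OpenCV 4.12 (cv2) and the standard library are available. Lean on these libraries where they do the work, as an engineer would, in place of code of your own. Each camera call takes 0.05 s, during which the arm holds its last target.

TASK

A new label roll has just been put in the bench label printer. Pressing with the fingertips only, push its raised cover down until it is latched fully shut, then switch the printer on by pressing down the raised end of the power rocker until it flips over, and then press the oblong feed key at the front of the panel fully down and let it come up again, finishing with the fingers clear. Do not press the small round cancel key, lift nothing, and leave everything else on the bench where it stands.

Things in the scene. Friction and masses are not known exactly. Their poses are not given: they have to be found in the camera images.
- printer: Light grey label printer fixed to the bench, 220 mm deep (x), 240 wide (y), 135 high when shut. Origin: centre of its underside. x points from its front (label exit, robot side) to its back, y to its left, z up. Left, y -40 to 120 mm: media bay under the hinged cover. Right, y -120 to -40: level control panel, face 135 mm up; at y = -80 lie feed key (x -80), cancel key (x -12) and rocker (x 66).
- cover (a joint): Cover angle in rad: 0 = fully shut on its stop, grows as it is raised; starts at 0.55 to 1.0. The stiff hinge keeps it wherever it is left (1 to 4 N at the front edge moves it down); the last 0.06 rad or so rides past a sprung latch and takes about 6 N pushed down near the front edge. Shut when below 0.03.
- cover_front (a point): Middle of the front edge of the cover's flat outer face. The cover is a shell 205 mm long from hinge to this edge, 154 mm wide, 40 mm deep. The point's axes turn with it: x from this edge along the face towards the hinge end, y along the edge, z out of the outer face (up when shut). With the cover shut this point is at printer x -110, y 39.5, z 135 mm.
- cover_hinge (a point): Middle of the cover's hinge line, at the back of the printer: printer x 95, y 39.5, z 95 mm. The line runs along the printer's y axis. In the cover's axes (those of cover_front) the front edge point lies at x -205, z +40 mm from here.
- power (a joint): Angle in rad of the power rocker: 0 = off, with its back end raised; 0.36 = on, with its front end raised. It snaps over at half way, and rests only at these two ends; about 4 N at the raised end flips it. On when above 0.27.
- power_raised_end (a point): Top of the back end of the power rocker (raised while off), 3 mm in from the tip. The grey rocker, at the back of the panel, is 36 mm long front to back, 24 wide, its top a shallow V; this end stands 11 mm above the panel face when off and 6 mm when on (5 mm of travel). Its pivot is 15 mm nearer the printer's front. Bezel 50 x 34 mm, 2 mm high.
- feed (a joint): Travel in m of the feed key: 0 = up, 0.005 = fully down; springs back up when released; 4 N holds it fully down. Counts as pressed above 0.0035.
- feed_top (a point): Centre of the top of the oblong feed key: 36 mm wide (printer's y) by 22 mm deep (x), 8 mm proud of the panel face when up, at the front of the panel.
- cancel (a joint): Travel in m of the small cancel key: 0 = up; it must stay up (below 0.002).
- cancel_top (a point): Centre of the top of the small round cancel key, 15 mm across, 6 mm proud of the panel face, between the feed key (68 mm away) and the rocker. Not to be pressed.
- sleeve_a: Loose bystander: upright steel sleeve with green end cap, 32 mm across, 95 mm tall; origin under its foot.
- sleeve_b: Loose bystander: another sleeve, 32 mm across, 95 mm tall; origin under its foot.
- sleeve_c: Loose bystander: a thicker, shorter sleeve, 42 mm across, 75 mm tall; origin under its foot.
- label_roll: Loose bystander: spare roll of labels standing on end, 92 mm across, 102 mm tall; origin under its centre.
- marker: Loose bystander: marker pen lying on the bench, 131 mm long along its own x axis, 17 mm thick; origin on the bench near its middle.
- scanner: Loose bystander: hand-held scanner lying on its side, about 90 by 155 mm, 37 mm high; origin on the bench under its head.
- stock_bin: Loose bystander: green bin of sleeves, 150 mm (x) by 105 mm (y), 70 mm high; origin under its centre.

How it is judged:
On the way, in this order (a step that is already met when the one before it is completed fails the run):
1. the cover is shut and latched (value of joint cover below 0.03 rad), for 0.2 s.
2. the power rocker is switched on (value of joint power above 0.27 rad), for 0.1 s.
3. the feed key is pressed down (value of joint feed above 0.0035 m), for 0.05 s.
At the end, for the whole second after the job is handed in: The cover is shut (below 0.03 rad), the rocker is on (above 0.27 rad), the feed and cancel keys are up (below 1.5 mm), and all the loose things on the bench rest within 15 mm of where they stood (value of joint cover below 0.03 rad and value of joint power above 0.27 rad and value of joint each of feed, cancel below 0.0015 m and distance of each of sleeve_a, sleeve_b, sleeve_c, label_roll, marker, scanner, stock_bin from where it was at the start of the episode below 0.015 m and linear speed of each of sleeve_a, sleeve_b, sleeve_c, label_roll, marker, scanner, stock_bin below 0.02 m/s); the robot touches nothing.
It fails at once if the rocker is flipped on before the cover is shut (value of joint power above 0.18 rad and value of joint cover above 0.06 rad).
It fails at once if the feed key is pressed before the cover is shut and the printer on (value of joint feed above 0.002 m and (value of joint cover above 0.06 rad or value of joint power below 0.18 rad)).
It fails at once if the cancel key is pressed (value of joint cancel above 0.002 m).
It fails at once if the cover is lifted further open (value of joint cover above 1.1 rad).
It fails at once if a bystander is pushed, lifted or carried (more than 20 mm) (distance of any of sleeve_a, sleeve_b, sleeve_c, label_roll, marker, scanner, stock_bin from where it was at the start of the episode above 0.02 m).
It also fails if it takes over 42 s, if anything falls off the work surface, if the arm or the gripper's body presses on something with over 40 N, if the wrist force passes 120 N, or if a joint passes its speed limit or range.

## Working session

There is one attempt and no reset: what is moved stays moved. The work goes in short steps, Python scripts to look and compute and a tool call to move; the robot and the scene stay as the last step left them, time stands still between calls to the robot, and variables do not carry over. Pictures are saved under pics/ and viewed, and the job is handed in when it is done.

Besides the shell and the picture viewer there is one more tool, called after "Emit:" as a command line: name --argument value ..., lists and objects as JSON in quotes. apply_moves: Moves the arm, as the interface text tells. Its arguments: {"type":"object","properties":{"motion":{"type":"array"},"claw":{"type":"number"},"force":{"type":"number"}},"required":["motion"]}

```bash
mkdir -p pics
python3 - <<'E'
from station import *
import cv2,numpy as np
np.set_printoptions(precision=4,suppress=True)
s=get_state();print(s)
for n in("side","top","wrist"):
    c=calibration(n);print(n,c)
    cv2.imwrite(f"pics/{n}0.png",cv2.cvtColor(get_image(n),cv2.COLOR_RGB2BGR))
E
```

```text
{'t': 0.0, 'joint_pos': array([ 1.0488,  0.3269, -0.1936,  1.052 ,  0.    ,  1.4366]), 'joint_velocities': array([ 0.0006, -0.0007, -0.0004, -0.0019,  0.0003, -0.0001]), 'joint_torque': array([ -0.0019, -44.3396,  26.244 ,   0.0157,  -0.0003,  -0.    ]), 'tcp_pos': array([0.2077, 0.5087, 0.2305]), 'tcp_rot': array([ 0.8301,  0.5576, -0.0008,  0.0004]), 'contact_force': array([-0.125 ,  0.1059, -0.2624]), 'ft_torque': array([-0.0237, -0.0047,  0.0475]), 'gripper_width': 0.08528295930930853}
side {'intrinsics': array([[355.9827,   0.    , 254.3446],
       [  0.    , 355.9827, 194.8654],
       [  0.    ,   0.    ,   1.    ]]), 'R': array([[-0.9911, -0.1328, -0.0054],
       [-0.0967,  0.7479, -0.6567],
       [ 0.0913, -0.6504, -0.7541]]), 't': array([0.5517, 0.0871, 1.0506])}
top {'intrinsics': array([[358.8755,   0.    , 255.723 ],
       [  0.    , 358.8755, 193.93  ],
       [  0.    ,   0.    ,   1.    ]]), 'R': array([[-0.0043, -0.9995,  0.0321],
       [-0.9827, -0.0017, -0.1854],
       [ 0.1853, -0.0324, -0.9821]]), 't': array([0.0113, 0.5523, 0.9264])}
wrist {'intrinsics': array([[297.3186,   0.    , 258.1231],
       [  0.    , 297.3186, 192.1689],
       [  0.    ,   0.    ,   1.    ]]), 'R': array([[ 0.378 ,  0.9258, -0.0007],
       [ 0.8758, -0.3573,  0.3246],
       [ 0.3002, -0.1233, -0.9459]]), 't': array([-0.5505, -0.0431,  0.3807])}
```

View pics/side0.png

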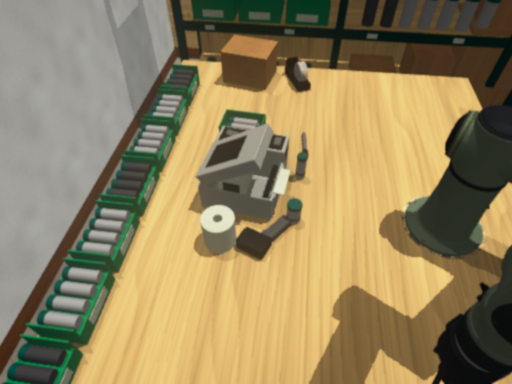

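View pics/top0.png

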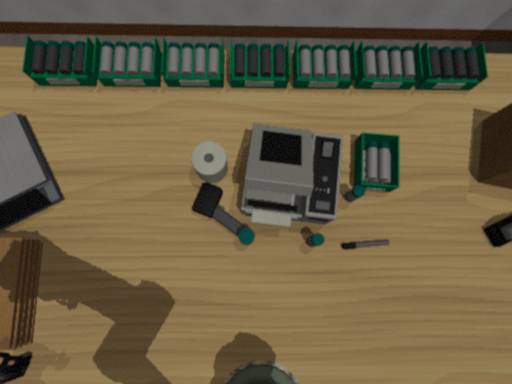

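View pics/wrist0.png

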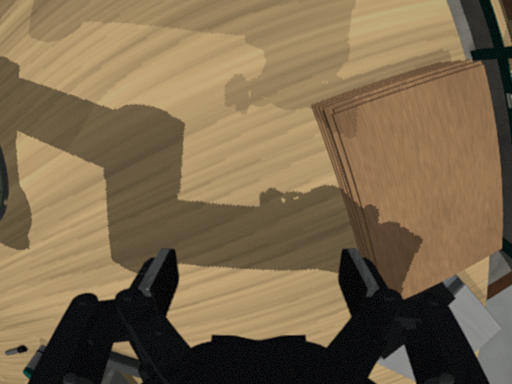

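Side view: the printer is around (245,170) with its cover raised. Top view: printer spans about (245–340, 125–222), with the panel on the right at (325,180). Zooming in for the corners.

Run:
```python
import cv2
a=cv2.imread("pics/top0.png")[115:255,180:410]
cv2.imwrite("pics/topz.png",cv2.resize(a,(782,476),interpolation=cv2.INTER_CUBIC))
a=cv2.imread("pics/side0.png")[105:265,180:330]
cv2.imwrite("pics/sidez.png",cv2.resize(a,(562,600),interpolation=cv2.INTER_CUBIC))
```

```text
(no output)
```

View pics/topz.png

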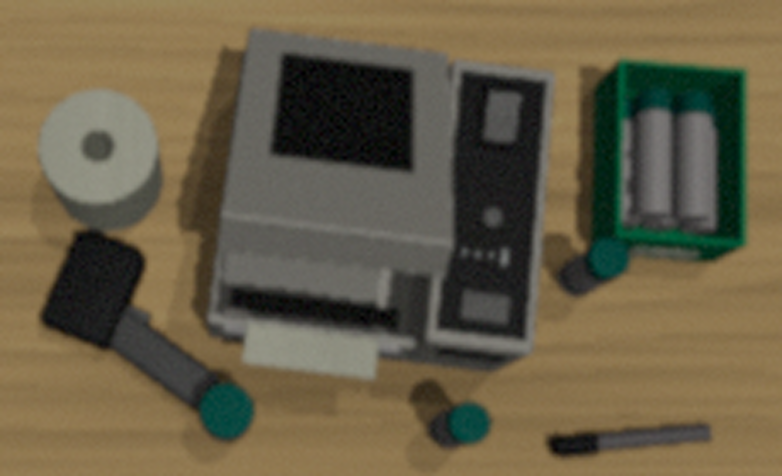

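View pics/sidez.png

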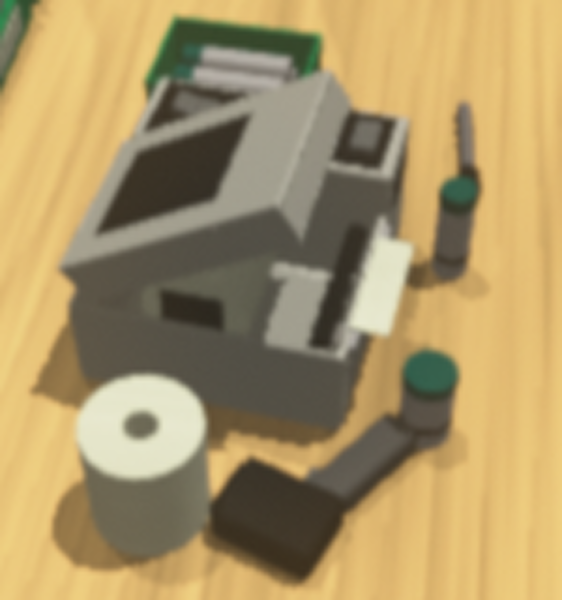

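```bash
cat > h.py <<'E'
import numpy as np,cv2
np.set_printoptions(precision=4,suppress=True)
def ray(c,u,v):
    K=c["intrinsics"];d=np.linalg.inv(K)@[u,v,1];return -c["R"].T@c["t"],c["R"].T@d
def onz(c,u,v,z):
    o,d=ray(c,u,v);return o+d*(z-o[2])/d[2]
def proj(c,X):
    p=c["intrinsics"]@(c["R"]@X+c["t"]);return p[:2]/p[2]
def tri(c1,p1,c2,p2):
    o1,d1=ray(c1,*p1);o2,d2=ray(c2,*p2)
    st=np.linalg.lstsq(np.c_[d1,-d2],o2-o1,rcond=None)[0]
    a=o1+d1*st[0];b=o2+d2*st[1];return (a+b)/2,np.linalg.norm(a-b)
E
python3 - <<'E'
from station import *
from h import *
c=calibration("top");s=calibration("side")
im=cv2.imread("pics/top0.png");g=im.max(2)
dark=(g<60).astype(np.uint8)
n,l,st,ce=cv2.connectedComponentsWithStats(dark[115:255,180:410])
for i in range(1,n):
    if st[i,4]>100: print(st[i],ce[i]+[180,115])
cx,cy=180+500/3.4,115+210/3.4
lab=[i for i in range(1,n) if st[i,4]>400]
# light comps inside panel
pan=g[130:220,308:345]
T=lambda x,y:(180+x/3.4-.35,115+y/3.4-.35)
for nm,(x,y),z,w in (("feed",(485,307),.143,10),("cancel",(493,217),.141,5),("rock",(502,117),.142,10)):
    u,v=T(x,y);u0,v0=int(round(u)),int(round(v))
    p=g[v0-w:v0+w+1,u0-w:u0+w+1]
    m=(p>70).astype(np.uint8);n2,l2,s2,c2=cv2.connectedComponentsWithStats(m)
    k=l2[w,w];print(nm,s2[k],c2[k]+[u0-w,v0-w],onz(c,*(c2[k]+[u0-w,v0-w]),z))
for x,y in((552,72),(527,352),(432,340),(458,63)): print(onz(c,*T(x,y),.135))
S=lambda x,y:(180+x/3.747-.35,105+y/3.75-.35)
print("cover right",tri(c,T(452,243),s,S(325,72)))
print("cover left",tri(c,T(222,213),s,S(277,208)))
print(onz(c,*T(98,146),.102))
for x,y in((608,258),(468,423)):print("sl",onz(c,*T(x,y),.095))
print("slc",onz(c,*T(226,410),.075))
print("bin",[onz(c,*T(*p),.07) for p in((617,62),(745,70),(743,245),(597,240))])
print("marker",onz(c,*T(550,445),.01),onz(c,*T(708,432),.01))
E
```

```text
[  80   16   42   34 1185] [280.7384 147.7848]
[184  19  34  51 773] [383.9004 153.7762]
[ 129   21   31   78 1542] [324.5143 174.773 ]
[164  20  18  66 503] [355.4791 169.2724]
[ 12  67  56  54 821] [211.1717 203.5603]
[ 65  81  85  27 658] [285.1429 207.1033]
feed [ 4  6 13  9 85] [322.2588 205.1176] [ 0.5073 -0.1504  0.143 ]
cancel [ 3  4  4  4 14] [324.5    178.2857] [ 0.5756 -0.1592  0.141 ]
rock [  6   3  10  14 114] [327.1579 148.6316] [ 0.6529 -0.1689  0.142 ]
[ 0.6899 -0.2107  0.135 ]
[ 0.4758 -0.1818  0.135 ]
[ 0.4846 -0.1126  0.135 ]
[ 0.6966 -0.139   0.135 ]
cover right (array([ 0.5364, -0.1109,  0.2305]), np.float64(0.0002911008687825596))
cover left (array([0.5539, 0.0406, 0.232 ]), np.float64(0.004041996627479595))
[0.6395 0.1357 0.102 ]
sl [ 0.5537 -0.2585  0.095 ]
sl [ 0.427  -0.1449  0.095 ]
slc [0.4386 0.0368 0.075 ]
bin [array([ 0.7226, -0.2836,  0.07  ]), array([ 0.7164, -0.3896,  0.07  ]), array([ 0.5695, -0.3763,  0.07  ]), array([ 0.5732, -0.2587,  0.07  ])]
marker [ 0.4141 -0.2292  0.01  ] [ 0.4244 -0.3612  0.01  ]
```

Measurements agree: feed→rocker is 146.7 mm (nominal 146), feed→cancel is 68.9 mm (nominal 68), and both give a yaw of about −0.126 rad. That puts the printer origin near (0.597, −0.081). The cover front edge is at z≈0.231, so the cover angle is about 0.55 rad. I'll close the fingers, rise, align and move over the cover.

Emit:
apply_moves --claw 255 --motion '[{"tx": 0,"ty": 0,"tz": -0.8,"roll": -0.021},{"tx": 0,"ty": 0,"tz": -0.8,"roll": -0.021},{"tx": -0.9,"ty": 0.7,"tz": 0,"roll": 0},{"tx": -0.9,"ty": 0.7,"tz": 0,"roll": 0},{"tx": -0.9,"ty": 0.7,"tz": 0,"roll": 0},{"tx": -0.9,"ty": 0.7,"tz": 0,"roll": 0},{"tx": -0.9,"ty": 0.7,"tz": 0,"roll": 0},{"tx": -0.9,"ty": 0.7,"tz": 0,"roll": 0}]'

```text
t: 1.15
tcp_pos: [0.3522, 0.2699, 0.2948]
tcp_rot: [0.744, 0.668, -0.002, 0.001]
contact_force: [0.4, 0.5, -0.5]
gripper_width: -0.0002
```

Emit:
apply_moves --motion '[{"tx": -0.87,"ty": 0.77,"tz": 0,"roll": 0.003},{"tx": -0.87,"ty": 0.77,"tz": 0,"roll": 0},{"tx": -0.87,"ty": 0.77,"tz": 0,"roll": 0},{"tx": -0.87,"ty": 0.77,"tz": 0,"roll": 0},{"tx": -0.87,"ty": 0.77,"tz": 0,"roll": 0},{"tx": -0.87,"ty": 0.77,"tz": 0,"roll": 0},{"tx": -0.87,"ty": 0.77,"tz": 0,"roll": 0},{"tx": -0.6,"ty": 0.5,"tz": 0,"roll": 0}]'

```text
t: 2.15
tcp_pos: [0.5572, -0.0367, 0.2941]
tcp_rot: [0.751, 0.66, -0.002, 0.0]
contact_force: [-0.0, 1.3, -0.1]
gripper_width: 0.0001
```

```bash
cat > st.py <<'E'
from station import *
from h import *
s=get_state();p=s["tcp_pos"]
a=-.1255;o=np.array([.597,-.081]);ex=np.array([np.cos(a),np.sin(a)]);ey=np.array([-ex[1],ex[0]])
d=p[:2]-o;print("t",s["t"],"tcp in printer mm",d@ex*1e3,d@ey*1e3,p[2]*1e3,"F",s["contact_force"])
q=s["tcp_rot"];print("yaw tool x",np.degrees(2*np.arctan2(q[1],q[0])))
E
python3 - <<'E'
exec(open("st.py").read())
cv2.imwrite("pics/w1.png",cv2.cvtColor(get_image("wrist"),cv2.COLOR_RGB2BGR))
E
```

```text
t 2.15 tcp in printer mm -45.076120845573506 38.96445672429113 294.09336162343857 F [-0.0047  1.3355 -0.1237]
yaw tool x 82.60442365354992
```

View pics/w1.png

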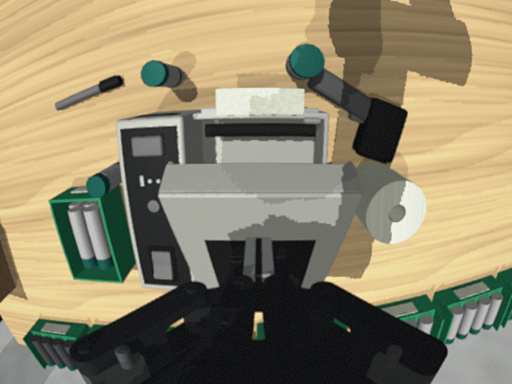

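The wrist view shows the cover's front edge at about row 193, columns 163–358, with the fingertips at (260,240) behind it. I'll range the edge by its 154 mm width as a check.

Run:
```python
exec(open("st.py").read())
c=calibration("wrist");K=c["intrinsics"]
im=cv2.imread("pics/w1.png")[150:260,140:380];cv2.imwrite("pics/w1z.png",cv2.resize(im,(720,330),interpolation=cv2.INTER_CUBIC))
def fr(u,v):
    x,y=u-K[0,2],v-K[1,2];r=np.hypot(x,y);t=r/K[0,0]
    return c["R"].T@np.array([np.sin(t)*x/r,np.sin(t)*y/r,np.cos(t)])
O=-c["R"].T@c["t"]
def show(u,v,z):
    d=fr(u,v);P=O+d*(z-O[2])/d[2];q=P[:2]-o;return np.array([q@ex,q@ey,z])*1e3
for z in(.22,.225,.23,.235,.24):print(show(165,193,z),show(357,194,z))
print(show(147,146,.143),show(153,207,.141),show(163,263,.143))
```

```text
t 2.2 tcp in printer mm -43.010446894640594 36.22288733618633 293.7108576001626 F [ 2.5794 -2.7753  0.0006]
yaw tool x 82.45781115950221
[-50.8327 -37.7095 220.    ] [-49.3485 115.9231 220.    ]
[-52.5501 -35.9563 225.    ] [-51.1002 114.1347 225.    ]
[-54.2675 -34.2031 230.    ] [-52.8518 112.3464 230.    ]
[-55.985  -32.4499 235.    ] [-54.6035 110.5581 235.    ]
[-57.7024 -30.6968 240.    ] [-56.3551 108.7697 240.    ]
[-76.5855 -80.1015 143.    ] [ -7.1509 -81.8064 141.    ] [ 65.1918 -79.4883 143.    ]
```

View pics/w1z.png

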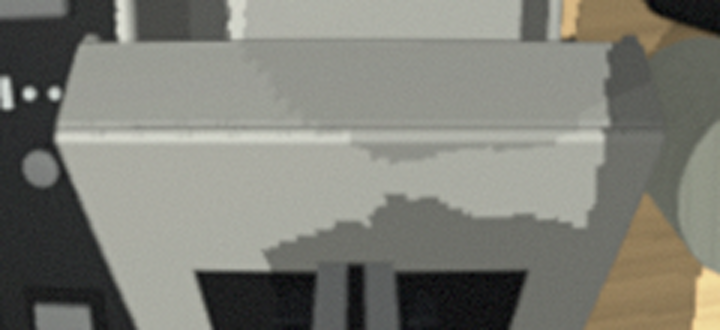

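Edge corners at (158,194) and (361,194) give the 154 mm width at z≈0.231, which agrees with the top/side triangulation, so θ≈0.55. Lowering onto the cover just behind the edge.

Emit:
apply_moves --motion '[{"tx": 0.08,"ty": 0.05,"tz": 0.38,"roll": 0},{"tx": 0,"ty": 0.05,"tz": 0.38,"roll": 0},{"tx": 0,"ty": 0.05,"tz": 0.38,"roll": 0},{"tx": 0,"ty": 0,"tz": 0.38,"roll": 0},{"tx": 0,"ty": -0.2,"tz": 0.2,"roll": 0},{"tx": 0,"ty": -0.2,"tz": 0.3,"roll": 0},{"tx": 0,"ty": -0.2,"tz": 0.3,"roll": 0},{"tx": 0,"ty": 0,"tz": 0,"roll": 0}]'

```text
t: 3.2
tcp_pos: [0.537, -0.0297, 0.1911]
tcp_rot: [0.75, 0.661, -0.005, -0.001]
contact_force: [0.4, 0.2, 0.2]
gripper_width: 0.0001
```

Run:
```python
exec(open("st.py").read())
cv2.imwrite("pics/s2.png",cv2.resize(cv2.cvtColor(get_image("side"),cv2.COLOR_RGB2BGR)[85:265,160:360],(667,600)))
```

```text
t 3.2 tcp in printer mm -65.97789335442552 43.37808253204817 191.08680326871087 F [0.361  0.2008 0.1871]
yaw tool x 82.81115601490677
```

View pics/s2.png

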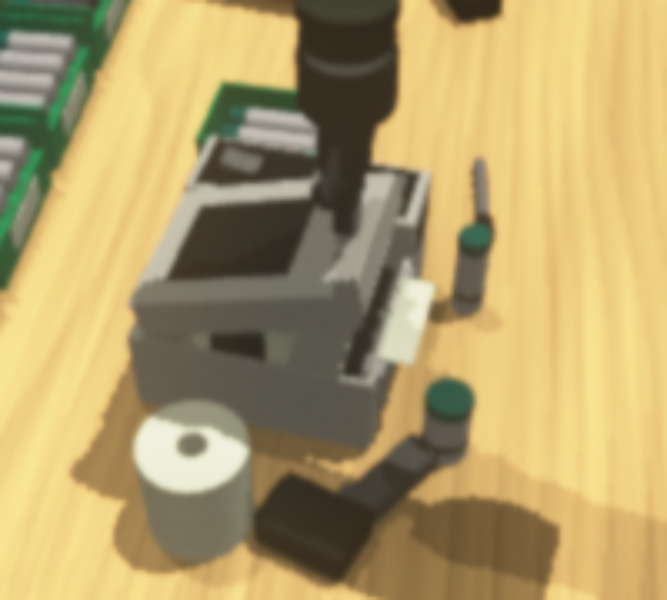

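The side view shows the fingertips on the face at (345,230), and the cover is clearly lower. Continuing down.

Emit:
apply_moves --motion '[{"tx": -0.05,"ty": -0.1,"tz": 0.23,"roll": 0},{"tx": -0.05,"ty": -0.1,"tz": 0.23,"roll": 0},{"tx": 0,"ty": -0.08,"tz": 0.23,"roll": 0},{"tx": 0,"ty": -0.06,"tz": 0.23,"roll": 0},{"tx": 0,"ty": -0.04,"tz": 0.15,"roll": 0},{"tx": 0,"ty": -0.03,"tz": 0.12,"roll": 0},{"tx": 0,"ty": 0,"tz": 0.1,"roll": 0},{"tx": 0,"ty": 0,"tz": 0.1,"roll": 0}]'

```text
t: 4.25
tcp_pos: [0.5208, -0.0319, 0.1345]
tcp_rot: [0.75, 0.662, -0.003, 0.0]
contact_force: [-10.4, 2.4, 37.4]
gripper_width: 0.0
```

```bash
python3 st.py
```

```text
t 4.25 tcp in printer mm -81.70359710942796 39.18964903522737 134.45915502155418 F [-10.4446   2.4382  37.3625]
yaw tool x 82.84853399923125
```

37 N with the tip at z=134.5 mm means it is on the stop. Hold briefly, then lift and look.

Emit:
apply_moves --motion '[{"tx": 0,"ty": 0,"tz": 0,"roll": 0},{"tx": 0,"ty": 0,"tz": 0,"roll": 0},{"tx": 0,"ty": 0,"tz": -0.3,"roll": 0},{"tx": 0,"ty": 0,"tz": -0.5,"roll": 0},{"tx": 0,"ty": 0,"tz": -0.5,"roll": 0},{"tx": 0,"ty": 0,"tz": 0,"roll": 0},{"tx": 0,"ty": 0,"tz": 0,"roll": 0},{"tx": 0,"ty": 0,"tz": 0,"roll": 0}]'

```text
t: 5.25
tcp_pos: [0.5213, -0.0318, 0.1886]
tcp_rot: [0.75, 0.662, -0.003, 0.001]
contact_force: [-0.6, 0.5, 0.8]
gripper_width: -0.0001
```

Run:
```python
exec(open("st.py").read())
cv2.imwrite("pics/s3.png",cv2.resize(cv2.cvtColor(get_image("side"),cv2.COLOR_RGB2BGR)[105:245,180:340],(686,600)))
cv2.imwrite("pics/w3.png",cv2.cvtColor(get_image("wrist"),cv2.COLOR_RGB2BGR))
```

```text
t 5.25 tcp in printer mm -81.22762779014433 39.31215980806269 188.6060771022695 F [-0.6208  0.4757  0.8215]
yaw tool x 82.8409263954612
```

View pics/s3.png

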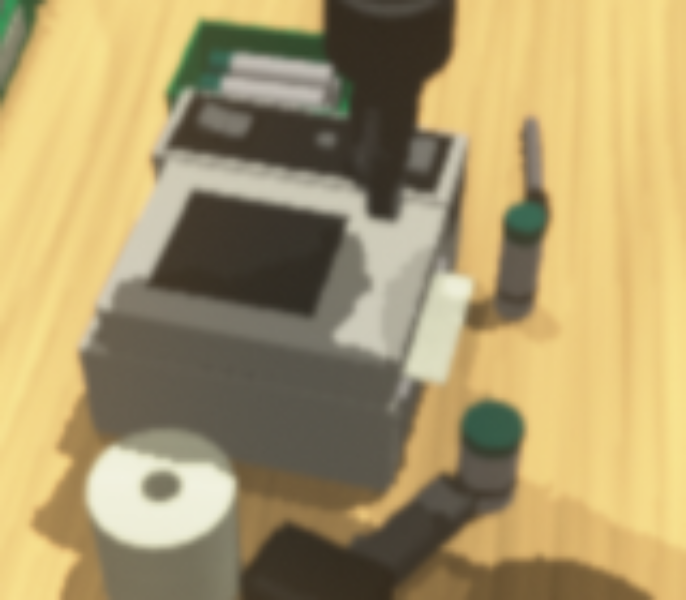

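View pics/w3.png

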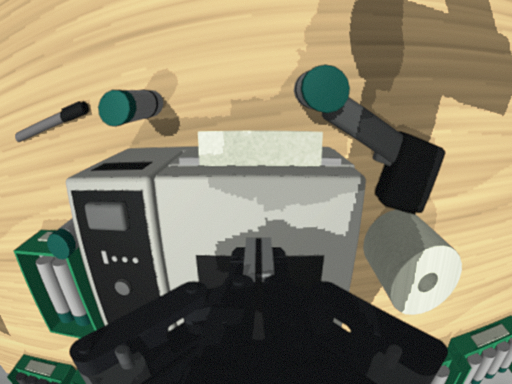

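The side view shows the cover flush with the panel: its near edge is parallel to the body, with no gap at (250,345). The wrist view agrees. Next, over to the rocker's raised (back) end.

Emit:
apply_moves --motion '[{"tx": -0.5,"ty": 0.7,"tz": -0.1,"roll": 0},{"tx": -0.5,"ty": 0.7,"tz": 0,"roll": 0},{"tx": -0.5,"ty": 0.7,"tz": 0,"roll": 0},{"tx": -0.5,"ty": 0.7,"tz": 0,"roll": 0},{"tx": -0.5,"ty": 0.7,"tz": 0,"roll": 0},{"tx": -0.4,"ty": 0.6,"tz": 0,"roll": 0},{"tx": 0,"ty": 0,"tz": 0,"roll": 0},{"tx": 0,"ty": 0,"tz": 0,"roll": 0}]'

```text
t: 6.35
tcp_pos: [0.6705, -0.1697, 0.186]
tcp_rot: [0.749, 0.662, -0.006, -0.004]
contact_force: [-0.3, 1.2, 0.4]
gripper_width: -0.0001
```

Run:
```python
exec(open("st.py").read())
cv2.imwrite("pics/w4.png",cv2.cvtColor(get_image("wrist"),cv2.COLOR_RGB2BGR))
```

```text
t 6.35 tcp in printer mm 84.04278226827942 -78.77208059750996 185.9647256456225 F [-0.3107  1.1915  0.3503]
yaw tool x 82.91684666164758
```

View pics/w4.png

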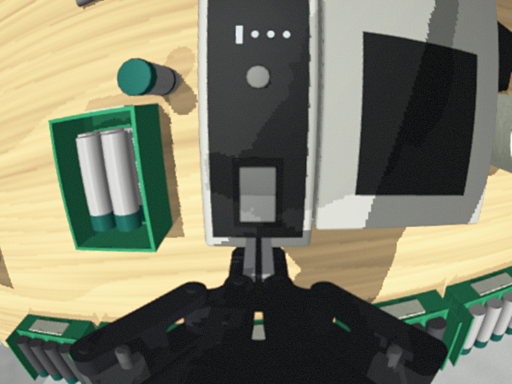

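The wrist view shows the rocker at (258,194), the cancel key at (258,76) and the fingertips at (260,240), in line with the rocker's back end. Casting these rays as a check.

```bash
cat >> h.py <<'E'
def fray(c,u,v):
    K=c["intrinsics"];x,y=u-K[0,2],v-K[1,2];r=np.hypot(x,y);t=r/K[0,0]
    return -c["R"].T@c["t"],c["R"].T@np.array([np.sin(t)*x/r,np.sin(t)*y/r,np.cos(t)])
E
python3 - <<'E'
exec(open("st.py").read())
c=calibration("wrist")
for n,u,v,z in(("rock ctr",258,194,.142),("rock back",258,222,.144),("rock front",258,167,.141),("bezel back",258,229,.137),("cancel",258,76,.141)):
    O,d=fray(c,u,v);P=O+d*(z-O[2])/d[2];q=P[:2]-o;print(n,q@ex*1e3,q@ey*1e3)
E
```

```text
t 6.4 tcp in printer mm 83.96858543755333 -78.73646787294633 185.99563008873903 F [-0.7954  0.6229  0.1387]
yaw tool x 82.9236764262135
rock ctr 66.42467952867068 -78.09999307607428
rock back 85.95878122347928 -78.05276178841329
rock front 48.16254624019141 -78.14181149960721
bezel back 94.57137249323519 -78.05728078061136
cancel -10.575335231422196 -78.2691195684457
```

The rocker is at x 48–86, y −78, as expected. Pressing its back end at x≈86.

Emit:
apply_moves --motion '[{"tx": 0,"ty": 0.06,"tz": 0.3,"roll": 0},{"tx": 0,"ty": 0,"tz": 0.3,"roll": 0},{"tx": 0,"ty": 0,"tz": 0.2,"roll": 0},{"tx": 0,"ty": 0,"tz": 0.1,"roll": 0},{"tx": 0,"ty": 0,"tz": 0.08,"roll": 0},{"tx": 0,"ty": 0,"tz": 0.08,"roll": 0},{"tx": 0,"ty": 0,"tz": 0.06,"roll": 0},{"tx": 0,"ty": 0,"tz": 0,"roll": 0}]'

```text
t: 7.4
tcp_pos: [0.6719, -0.1682, 0.1414]
tcp_rot: [0.749, 0.663, -0.005, -0.003]
contact_force: [-0.1, -0.3, -0.9]
gripper_width: -0.0003
```

```bash
python3 st.py
```

```text
t 7.4 tcp in printer mm 85.20396116707249 -77.18811073796518 141.44251160471595 F [-0.0959 -0.2606 -0.8548]
yaw tool x 83.03227719832275
```

Emit:
apply_moves --motion '[{"tx": 0,"ty": 0,"tz": 0.05,"roll": 0},{"tx": 0,"ty": 0,"tz": 0.05,"roll": 0},{"tx": 0,"ty": 0,"tz": 0,"roll": 0},{"tx": 0,"ty": 0,"tz": -0.3,"roll": 0},{"tx": 0,"ty": 0,"tz": -0.4,"roll": 0},{"tx": 0,"ty": 0,"tz": -0.4,"roll": 0},{"tx": 0,"ty": 0,"tz": 0,"roll": 0},{"tx": 0,"ty": 0,"tz": 0,"roll": 0}]'

```text
t: 8.4
tcp_pos: [0.6728, -0.1684, 0.1884]
tcp_rot: [0.749, 0.663, -0.004, -0.001]
contact_force: [1.0, -0.5, -0.7]
gripper_width: 0.0002
```

Run:
```python
exec(open("st.py").read())
a=get_image("wrist");cv2.imwrite("pics/w5.png",cv2.cvtColor(a,cv2.COLOR_RGB2BGR))
cv2.imwrite("pics/w5z.png",cv2.resize(np.hstack([cv2.imread("pics/w4.png")[130:250,190:330],cv2.cvtColor(a,cv2.COLOR_RGB2BGR)[130:250,190:330]]),(784,336)))
```

```text
t 8.4 tcp in printer mm 86.13227282744666 -77.25020784533878 188.43742788557597 F [ 1.0204 -0.4941 -0.7193]
yaw tool x 83.02741142389814
```

View pics/w5z.png

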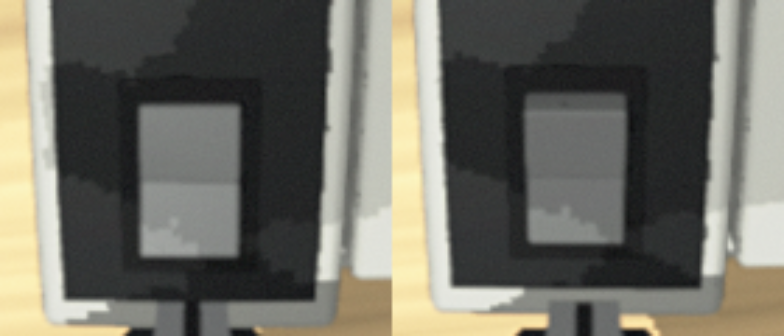

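The before/after crops show that the rocker flipped: its front wall is now visible at (575,103) and its front end is raised. On to the feed key, travelling high.

Emit:
apply_moves --motion '[{"tx": -0.04,"ty": -0.69,"tz": 0,"roll": 0},{"tx": 0,"ty": -0.69,"tz": 0,"roll": 0},{"tx": 0,"ty": -0.69,"tz": 0,"roll": 0},{"tx": 0,"ty": -0.69,"tz": 0,"roll": 0},{"tx": 0,"ty": -0.69,"tz": 0,"roll": 0},{"tx": 0,"ty": -0.6,"tz": 0,"roll": 0},{"tx": 0,"ty": 0,"tz": 0,"roll": 0},{"tx": 0,"ty": 0,"tz": 0,"roll": 0}]'

```text
t: 9.45
tcp_pos: [0.5054, -0.1489, 0.1854]
tcp_rot: [0.749, 0.663, -0.006, -0.004]
contact_force: [0.7, -0.1, -1.0]
gripper_width: 0.0002
```

Run:
```python
exec(open("st.py").read())
a=get_image("wrist");cv2.imwrite("pics/w6.png",cv2.cvtColor(a,cv2.COLOR_RGB2BGR))
```

```text
t 9.45 tcp in printer mm -82.39027288062448 -78.87000039843498 185.39812014893334 F [ 0.7098 -0.1316 -0.9933]
yaw tool x 83.02865486208994
```

View pics/w6.png

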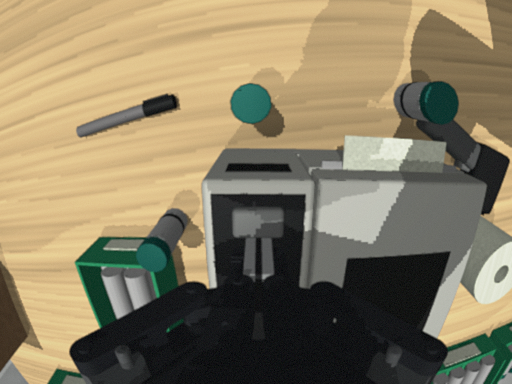

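The wrist view shows the feed key at (258,221), directly in line with the fingertips. Pressing.

Emit:
apply_moves --motion '[{"tx": 0,"ty": 0.06,"tz": 0.3,"roll": 0},{"tx": 0,"ty": 0,"tz": 0.3,"roll": 0},{"tx": 0,"ty": 0,"tz": 0.2,"roll": 0},{"tx": 0,"ty": 0,"tz": 0.1,"roll": 0},{"tx": 0,"ty": 0,"tz": 0.08,"roll": 0},{"tx": 0,"ty": 0,"tz": 0.08,"roll": 0},{"tx": 0,"ty": 0,"tz": 0.06,"roll": 0},{"tx": 0,"ty": 0,"tz": 0,"roll": 0}]'

```text
t: 10.5
tcp_pos: [0.5086, -0.1493, 0.1385]
tcp_rot: [0.748, 0.663, -0.006, -0.004]
contact_force: [-1.6, 0.6, 3.6]
gripper_width: 0.0
```

```bash
python3 st.py
```

```text
t 10.5 tcp in printer mm -79.16592889630186 -78.85510611044822 138.53266042512792 F [-1.5531  0.5742  3.6196]
yaw tool x 83.08024806088532
```

Emit:
apply_moves --motion '[{"tx": 0,"ty": 0,"tz": 0.05,"roll": 0},{"tx": 0,"ty": 0,"tz": 0.05,"roll": 0},{"tx": 0,"ty": 0,"tz": 0.03,"roll": 0},{"tx": 0,"ty": 0,"tz": 0,"roll": 0},{"tx": 0,"ty": 0,"tz": 0,"roll": 0},{"tx": 0,"ty": 0,"tz": 0,"roll": 0},{"tx": 0,"ty": 0,"tz": 0,"roll": 0},{"tx": 0,"ty": 0,"tz": 0,"roll": 0}]'

```text
t: 11.5
tcp_pos: [0.5086, -0.1494, 0.1386]
tcp_rot: [0.748, 0.663, -0.005, -0.002]
contact_force: [-0.9, 0.5, 3.7]
gripper_width: -0.0002
```

Emit:
apply_moves --motion '[{"tx": 0,"ty": 0,"tz": 0.05,"roll": 0},{"tx": 0,"ty": 0,"tz": 0.05,"roll": 0},{"tx": 0,"ty": 0,"tz": 0.06,"roll": 0},{"tx": 0,"ty": 0,"tz": 0.08,"roll": 0},{"tx": 0,"ty": 0,"tz": 0.08,"roll": 0},{"tx": 0,"ty": 0,"tz": 0.1,"roll": 0},{"tx": 0,"ty": 0,"tz": 0.1,"roll": 0},{"tx": 0,"ty": 0,"tz": 0.1,"roll": 0}]'

```text
t: 12.5
tcp_pos: [0.5088, -0.1494, 0.1374]
tcp_rot: [0.748, 0.664, -0.003, 0.004]
contact_force: [-12.6, 6.0, 36.1]
gripper_width: -0.0001
```

The key is bottomed: 36 N at z=137.4 mm, where full travel is nominally 138. Rise well clear.

Emit:
apply_moves --motion '[{"tx": 0,"ty": 0,"tz": -0.2,"roll": 0},{"tx": 0,"ty": 0,"tz": -0.5,"roll": 0},{"tx": 0,"ty": 0,"tz": -0.8,"roll": 0},{"tx": 0,"ty": 0,"tz": -0.8,"roll": 0},{"tx": 0,"ty": 0,"tz": -0.8,"roll": 0},{"tx": 0,"ty": 0,"tz": -0.8,"roll": 0},{"tx": 0,"ty": 0,"tz": 0,"roll": 0},{"tx": 0,"ty": 0,"tz": 0,"roll": 0}]'

```text
t: 13.5
tcp_pos: [0.5098, -0.1484, 0.2957]
tcp_rot: [0.748, 0.664, -0.003, 0.005]
contact_force: [0.8, -0.2, -0.1]
gripper_width: -0.0001
```

Run:
```python
exec(open("st.py").read())
a=cv2.cvtColor(get_image("wrist"),cv2.COLOR_RGB2BGR);cv2.imwrite("pics/w7.png",a)
b=cv2.cvtColor(get_image("side"),cv2.COLOR_RGB2BGR);cv2.imwrite("pics/s7.png",cv2.resize(b[95:275,170:350],(600,600)))
```

```text
t 13.5 tcp in printer mm -78.09839469735184 -77.74569256358002 295.74405113122816 F [ 0.8088 -0.1704 -0.14  ]
yaw tool x 83.1574075986521
```

View pics/w7.png

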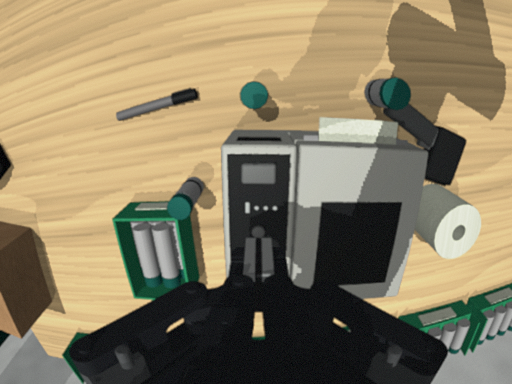

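View pics/s7.png

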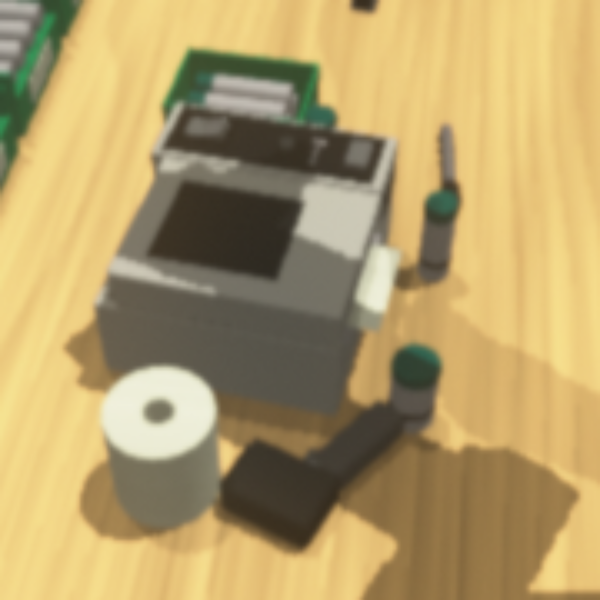

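Both views show the cover flush, the feed key proud at (258,173) in the wrist view, the bystanders in place and the arm 150 mm clear. Handing in.

```bash
python3 -c "
from station import *
print(close_job())"
```

```text
the job is handed in; nothing more can be done
None
```

I shut the cover, flipped the power rocker on, pressed the feed key and let it come up, then raised the fingers clear and handed the job in at about 13.6 s. No verdict is reported and joint values can't be read, so the checks below are from forces and pictures.

- **Cover:** it met its stop at 37 N with the fingertip at z = 134.5 mm. It looked flush with the panel afterwards.
- **Rocker:** before/after wrist pictures show it flipped, with the front end raised. I did not zoom in on it again after the feed press.
- **Feed key:** the first press read only about 4.4 mm of travel at 3.7 N. I pressed further until it bottomed, at 36 N and z = 137.4 mm. After release it appears up in the wrist picture.
- **Cancel key:** the fingers never came down near it.
- **Bystanders:** they look unmoved by eye in the last pictures; I did not measure them again.
- **Arm:** the fingertips were about 150 mm above the panel with no contact force.

The measured positions agreed with the given sizes to within 1–3 mm. The one exception was the cover's hinge-to-edge radius, which came out at 202–204 mm against the stated 209.

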